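# Park the small reagent jar behind the sprung gate

## Task

Put the small brown screw-cap jar, the shortest of the three brown bottles out on the open bench, away in the low metal guard bay: slide it along the bench, upright, in through the sprung gate at the front so that the jar itself pushes the gate open, and on until the gate has swung shut behind it, then let go. Do not lift it over the fence, keep the gripper off the bay, and leave the dropper bottle where it stands.

Things in the scene. Friction and masses are not known exactly. Their poses are not given: they have to be found in the camera images.
- small_jar: Brown glass jar with a screw cap as wide as itself: an upright cylinder 32 mm in diameter and 59 mm tall (cap from 49 mm up), 0.06 to 0.12 kg. Origin: centre of its underside; z up. Starts upright on the open bench to the right of the bay, in one of three places shared with the dropper bottle and a big brown screw-cap bottle (60 mm wide, 126 mm tall).
- bay: Fixed low U-shaped aluminium fence on the bench, no floor, no roof: side walls and back wall 18 mm high (posts 20), 5 mm thick; inside 62 mm wide, 125 mm deep; 14 mm wide foot strips outside. The front, closed by the gate, faces roughly the robot. Origin: on the bench, middle of the gate line; +x straight into the bay, +y along the gate line to the hinge post, z up.
- gate (a joint): Grey sprung gate across the bay's front, 58 mm long, 4 mm thick, 4 to 16 mm above the bench; upright hinge 31 mm to the bay's +y. Value in rad: 0 = shut, growing as it swings inward (only), stop at 1.5 along the +y wall. A light spring (0.01 to 0.04 Nm, about 1 N on the jar) shuts it. To let it shut, the jar's centre must be at least 75 mm inside the gate line.
- bay_home (a point): Point on the bench on the bay's middle line, 92 mm inside the gate line: a jar centred here stands 17 mm short of the back wall and lets the gate shut behind it.
- dropper_bottle: Brown bottle with a slim rubber dropper bulb on top, 43 mm in diameter, 112 mm tall; origin: centre of its underside. To be left alone.
Things that resemble listed ones, but are neither listed nor needed, are in the scene too. Leave any orange look-alike of the small_jar alone.

How it is judged (in metres and radians):
On the way:
1. the upright jar, on the bench or just above it, stands in the gateway and itself holds the gate open (value of joint gate above 0.6 rad and x of small_jar in the frame of bay between 0 and 0.07 m and y of small_jar in the frame of bay between -0.02 and 0.02 m and height (world z) of small_jar below 0.012 m and angle between small_jar's own z axis and vertical below 0.26 rad and contact force between small_jar and bay above 0.03 N), for 0.05 s.
At the end, for the whole second after the job is handed in: The small brown jar stands upright (within 8 degrees), at rest on the bench wholly inside the bay (its centre 65 to 115 mm inside the gate line and within 20 mm of the middle line), and the gate has closed to within 0.1 rad behind it (value of joint gate below 0.1 rad and x of small_jar in the frame of bay between 0.065 and 0.115 m and y of small_jar in the frame of bay between -0.02 and 0.02 m and height (world z) of small_jar below 0.006 m and angle between small_jar's own z axis and vertical below 0.15 rad and linear speed of small_jar below 0.02 m/s); the robot touches nothing.
It fails at once if the jar tips over by more than 30 degrees (angle between small_jar's own z axis and vertical above 0.52 rad).
It fails at once if the jar is lifted over the fence (x of small_jar in the frame of bay between 0 and 0.13 m and y of small_jar in the frame of bay between -0.036 and 0.036 m and height (world z) of small_jar above 0.016 m).
It fails at once if the fingers press on the bay or its gate (contact force between the fingers and bay above 4 N).
It fails at once if the dropper bottle is moved by more than 30 mm (distance of dropper_bottle from where it was at the start of the episode above 0.03 m).
It also fails if it takes over 45 s, if anything falls off the work surface, if the arm or the gripper's body presses on something with over 40 N, if the wrist force passes 120 N, or if a joint passes its speed limit or range.

## Robot

A 6-joint arm with a two-finger parallel gripper is mounted at the origin on a cart in front of the work surface, level with it; the furniture and walls round the work are solid. World frame = base frame: x ahead of the robot, y to its left, z up, the work surface at z = 0. Lengths are in mm, angles in rad, forces in N, time in s.
With the tool pointing down it reaches from about 300 to 850 mm from the base axis. Payload 5.4 kg.
Tool frame: the origin (TCP) lies between the finger pads; the fingertips stand 17 mm ahead of it and the grasp point (between the pads) lies 2 mm behind it; z points along the fingers, y is the line along which they close (so a half turn about z gives the same grasp; the last joint's range is limited). The gripper opens to 85 mm and grips with 20 to 120 N. Pads are 22 mm wide; open, the fingers measure 114 mm over their backs; the gripper's body (76 mm by 85 mm) begins 54 mm behind the grasp point. The pads swing forward as they close: fully open they stand 13 mm farther back than shut.
Start: joints at [-1.373, 0.158, 1.597, -0, 1.386, -0.21], TCP at [228.015, -527.84, 248.299] pointing down, gripper open.
Joint ranges: [-2.91, 2.91], [-0.94, 2.29], [0.18, 2.7], [-1.29, 4.43], [0.17, 2.64], [-3, 3]. Speed limits (rad/s): [2.57, 2.57, 3.14, 3.14, 3.14, 3.14].

## Interface

Orientations are given as [roll, pitch, yaw] about the fixed x, y, z axes, in that order (R = Rz(yaw) Ry(pitch) Rx(roll)).
In Python, from rig import monitor, capture, camera_params, r gives the robot as it stands.
- The arm moves only by the tool move_arm, never from a script. Its argument "targets" is a list of rows, each an object of numbers: "x", "y", "z": the shift along the tool's x, y, z in mm; "ax", "ay", "az": the turn, a rotation vector about the tool's x, y, z in degrees. A call has 1 to 20 rows; each row is the pose to reach, as a shift and turn from the pose commanded when the call began, along the tool's axes at that moment; what a row does not reach only later rows make up. A row lasts 1/12 s, in which the tool goes at most 41.7 mm and 7.16 degrees, less where a joint would pass 70% of its speed; a pose out of reach is approached as far as the arm can. A call with a gripper value outside its range is refused whole. "fingers" is the closure in counts, from 0 (fully open) to 255 (shut), set as the call begins (left out, the last holds). The fingers move at their own pace and stop on an object; "newtons" is the grip in N (left out, the last holds). Time passes only in rows, so rows that repeat a pose let the fingers close. It gives the time, the measured TCP pose, the force, the opening and the grip force at its end, in the units of the state.
- monitor.observe(): the state, without advancing time (a new reading comes with each control period).
- capture(name): name is "side" or "top" or "wrist"; returns the picture (420x560x3 uint8, blue, green, red); there is no depth.
- camera_params(name): a dict with "fov_y" (degrees; the focal length in pixels is half the picture's height over the tangent of half this angle, whatever the lens; pixels are square), "cx", "cy" (the principal point, pixels), "D" ([k1, k2, p1, p2, k3] as OpenCV has them; the pictures are not rectified), "position" and "attitude" of the camera in the world. Camera axes: x right, y down, z forward; pixel columns grow to the right and rows downward; lengths in mm; the calibration is good to about 2 mm. A picture is of the moment at which its call begins: read the wrist's pose just before it. camera_params takes no time and is no camera call; for the wrist camera it gives the pose at the moment of the call.
- r.hand_in(): hands the job in; it is judged then, once.
The state is a dict: "clock": time; "joint_positions": joint angles; "dq": joint speeds; "tau": joint torques, N m; "eef_pos": TCP position; "tool_rot": TCP orientation; "contact_force": force on the tool from outside, world axes, zero at the start; "ft_torque": the same for the moment, N m; "opening": finger opening in mm; "grip_force": force on a finger pad.
Only numpy, scipy, OpenCV 4.12 (cv2) and the standard library are available. Lean on these libraries where they do the work, as an engineer would, in place of code of your own. Each camera call takes 0.05 s, during which the arm holds its last target. There are 200 camera calls.

## Working session

There is one attempt and no reset: what is moved stays moved. The work goes in short steps, Python scripts to look and compute and a tool call to move; the robot and the scene stay as the last step left them, time stands still between calls to the robot, and variables do not carry over. Pictures are saved under pics/ and viewed, at most 10 in all, crops included, and the job is handed in when it is done.

Besides the shell and the picture viewer there is one more tool, called as name(argument=value, ...) on one line, values as JSON. move_arm: Moves the arm, as the interface text tells. Its arguments: {"type":"object","properties":{"targets":{"type":"array"},"fingers":{"type":"number"},"newtons":{"type":"number"}},"required":["targets"]}

```bash
mkdir -p pics
cat > h.py <<'E'
import numpy as np, cv2
from rig import monitor, capture, camera_params, r
from scipy.spatial.transform import Rotation as R
def cam(n):
    p=camera_params(n); f=210/np.tan(np.radians(p['fov_y'])/2)
    K=np.array([[f,0,p['cx']],[0,f,p['cy']],[0,0,1.]])
    a=np.array(p['attitude'],float)
    M=a if a.shape==(3,3) else R.from_euler('xyz',a).as_matrix()
    return K,np.array(p['D'],float),M,np.array(p['position'],float)
def ray(c,uv,z):
    K,D,M,P=c
    q=cv2.undistortPoints(np.array(uv,float).reshape(-1,1,2),K,D).reshape(-1,2)
    d=np.c_[q,np.ones(len(q))]@M.T
    return P+d*((z-P[2])/d[:,2])[:,None]
def proj(c,X):
    K,D,M,P=c
    return cv2.projectPoints((np.array(X,float).reshape(-1,3)-P)@M,np.zeros(3),np.zeros(3),K,D)[0].reshape(-1,2)
E
python3 - <<'E'
from h import *
print(monitor.observe())
for n in('side','top','wrist'):
    print(n,camera_params(n)); cv2.imwrite(f'pics/{n}0.png',capture(n))
a=[cv2.imread(f'pics/{n}0.png') for n in('top','side')]
E
```

```text
{'clock': 0.0, 'joint_positions': array([-1.37309384e+00,  1.59063900e-01,  1.59826950e+00,  3.93365532e-06,
        1.38617251e+00, -2.10071499e-01]), 'dq': array([-0.0005698 ,  0.00067839,  0.00135044,  0.00018018, -0.00139967,
        0.00044502]), 'tau': array([ 2.56379193e-03, -3.96003377e+01, -3.31427264e+01, -6.50558536e-05,
        8.49769480e-03,  1.48249524e-05]), 'eef_pos': array([ 227.90687368, -527.27708634,  247.28985236]), 'tool_rot': array([-3.13972227e+00, -4.02750747e-04,  4.07772883e-01]), 'contact_force': array([-0.1951552 ,  0.16277105, -0.67687891]), 'ft_torque': array([ 0.01613505, -0.02146466,  0.03793079]), 'grip_force': 0.0, 'opening': 85.64561779951664}
side {'fov_y': 43.368428502192, 'cx': 279.26495336178584, 'cy': 209.0813981126531, 'D': array([-0.18764624,  0.        ,  0.        ,  0.        ,  0.        ]), 'position': array([  164.72502159, -1120.3557973 ,   644.20027187]), 'attitude': array([-2.08219041, -0.01488344, -0.31972391])}
top {'fov_y': 42.689678841906144, 'cx': 283.7580894331176, 'cy': 216.8400825432831, 'D': array([-0.18692853,  0.        ,  0.        ,  0.        ,  0.        ]), 'position': array([ 403.98726626, -108.59773441, 1102.51675211]), 'attitude': array([-3.02974736,  0.01492623, -1.54529643])}
wrist {'fov_y': 58.20141472260312, 'cx': 281.77993505913594, 'cy': 206.94501126393482, 'D': array([-0.06518498,  0.        ,  0.        ,  0.        ,  0.        ]), 'position': array([ 292.60591574, -499.7246531 ,  372.82208723]), 'attitude': array([ 2.86078767e+00,  1.51024121e-03, -1.16226916e+00])}
```

View pics/top0.png

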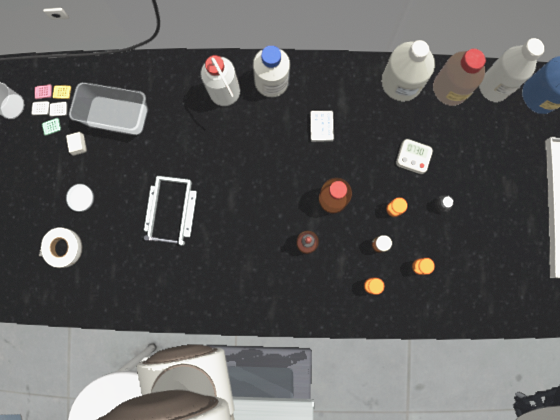

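View pics/side0.png

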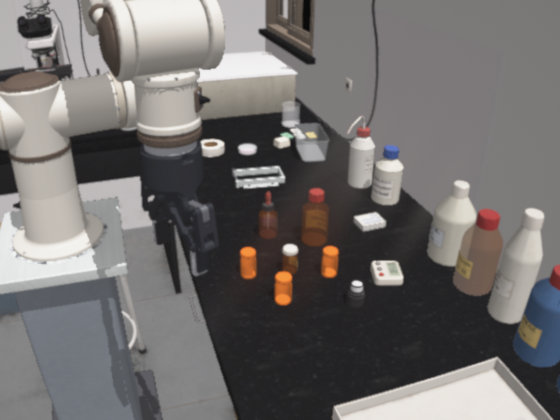

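Top view: the small jar candidate has a white cap and brown body at top (383,244), side (290,258). The others are the dropper at (308,242), the big brown bottle with red cap at (335,195), three orange look-alikes at (397,207), (424,267), (375,286), and a dark vial at (447,203). The bay is at about (170,210), with its gate line near row 240. The white-capped brown one fits as the shortest of the three brown bottles. I'll confirm it in a crop and measure.

Run:
```python
from h import *
t=cv2.imread('pics/top0.png'); s=cv2.imread('pics/side0.png')
z=lambda im,x,y,w,h,k: cv2.resize(im[y:y+h,x:x+w],None,fx=k,fy=k,interpolation=cv2.INTER_CUBIC)
A=z(t,130,165,90,90,4); B=z(t,290,170,150,130,2.4); C=z(s,225,180,150,130,2.4); D=z(s,220,155,80,40,4)
o=np.zeros((600,800,3),np.uint8)
for im,x,y in((A,0,0),(B,380,0),(C,380,290),(D,0,400)):
    h,w=im.shape[:2]; h=min(h,600-y); w=min(w,800-x); o[y:y+h,x:x+w]=im[:h,:w]
cv2.imwrite('pics/crop1.png',o)
c=cam('top')
g=lambda uv,z:print(uv,z,ray(c,[uv],z)[0].round(1))
g((384,243.5),59);g((307,241),80);g((335,190),126);g((375,286),59);g((397,206),59);g((424,266),59)
cs=cam('side')
print(proj(cs,np.r_[ray(c,[(384,243.5)],59),ray(c,[(308,242)],0)]))
hs=cv2.cvtColor(t,cv2.COLOR_BGR2HSV)
roi=t[165:255,130:220].min(2); m=(roi>130).astype(np.uint8)
n,l,st,ce=cv2.connectedComponentsWithStats(m); print(st,ce)
```

```text
(384, 243.5) 59 [ 473.1 -287.    59. ]
(307, 241) 80 [ 473.2 -135.9   80. ]
(335, 190) 126 [ 565.2 -184.3  126. ]
(375, 286) 59 [ 390.1 -270.3   59. ]
(397, 206) 59 [ 547.6 -312.5   59. ]
(424, 266) 59 [ 430.6 -366.7   59. ]
[[290.2474479  246.90372418]
 [269.83730274 234.41824933]]
[[   0    0   90   90 6889]
 [  14   11   53   69 1211]] [[45.11003048 44.55871679]
 [41.0297275  44.16597853]]
```

View pics/crop1.png

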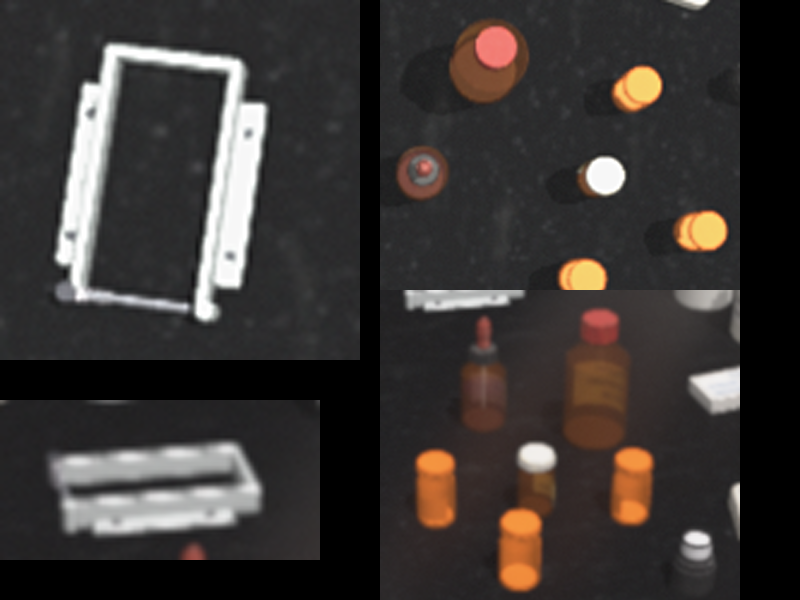

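The crop confirms it: the white-capped brown jar at top (384,243) is the shortest of the three brown ones and not orange. The bay's open front with its thin grey gate runs from top (146,238), the hinge post, to (182,243). The jar is at about (473,-287). I'll move above it first.

move_arm(targets=[{"x":80,"y":-31,"z":10},{"x":120,"y":-46,"z":20},{"x":160,"y":-62,"z":30},{"x":200,"y":-77,"z":40},{"x":240,"y":-92,"z":50},{"x":280,"y":-108,"z":60},{"x":320,"y":-123,"z":67},{"x":320,"y":-123,"z":67},{"x":320,"y":-123,"z":67},{"x":320,"y":-123,"z":67},{"x":320,"y":-123,"z":67},{"x":320,"y":-123,"z":67},{"x":320,"y":-123,"z":67}], fingers=50, newtons=25)

```text
invalid input
```

```bash
cat >> h.py <<'E'
def totool(w):
    o=monitor.observe(); return R.from_euler('xyz',o['tool_rot']).inv().apply(np.array(w,float)-o['eef_pos']).round(1)
E
python3 - <<'E'
from h import *
o=monitor.observe();print(o['clock'],o['eef_pos'],o['tool_rot'],o['opening'])
c=cam('wrist');im=capture('wrist');cv2.imwrite('pics/w1.png',im);s=cv2.imread('pics/w1.png')
print(proj(c,[[473,-287,59],[473,-287,0]]))
hs=cv2.cvtColor(im,cv2.COLOR_BGR2HSV)
m=((hs[...,1]<50)&(hs[...,2]>140)).astype(np.uint8)
n,l,st,ce=cv2.connectedComponentsWithStats(m)
for i in range(1,n):
    if st[i,4]>150: print(st[i],ce[i],ray(c,[ce[i]],59))
E
```

```text
0.15 [ 227.9214789  -527.40635564  247.52926992] [-3.14011813e+00 -2.89453191e-04  4.07790623e-01] 85.69010627368878
[[ 111.33605865 -245.89142051]
 [ 137.82258674 -194.87297662]]
[     0      0    560    398 121603] [230.47193737 225.55668035] [[ 175.74835881 -500.73025625   59.        ]]
[ 489    0   71   93 4526] [531.66725586  40.1394167 ] [[ 416.19001126 -663.58526705   59.        ]]
[ 54 407  33  13 304] [ 71.02960526 414.42434211] [[ -97.1261153  -418.44187632   59.        ]]
[478 407  32  13 296] [492.62837838 414.44932432] [[  85.26151189 -838.37640679   59.        ]]
```

View pics/w1.png

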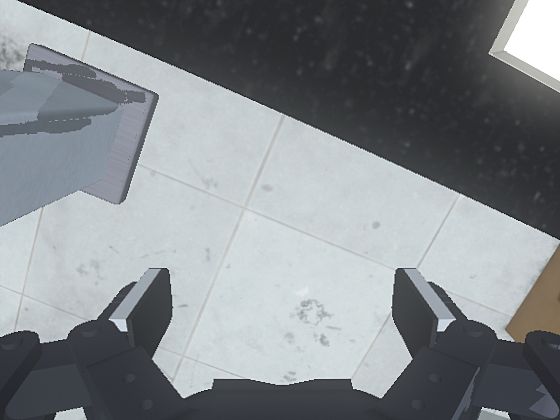

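The move was refused and the arm hasn't moved; this view shows only floor, the bench edge and the fingers. I'll retry with all six keys in each row.

move_arm(targets=[{"x":160,"y":-62,"z":30,"ax":0,"ay":0,"az":0},{"x":160,"y":-62,"z":30,"ax":0,"ay":0,"az":0},{"x":160,"y":-62,"z":30,"ax":0,"ay":0,"az":0},{"x":160,"y":-62,"z":30,"ax":0,"ay":0,"az":0},{"x":320,"y":-123,"z":67,"ax":0,"ay":0,"az":0},{"x":320,"y":-123,"z":67,"ax":0,"ay":0,"az":0},{"x":320,"y":-123,"z":67,"ax":0,"ay":0,"az":0},{"x":320,"y":-123,"z":67,"ax":0,"ay":0,"az":0},{"x":320,"y":-123,"z":67,"ax":0,"ay":0,"az":0},{"x":320,"y":-123,"z":67,"ax":0,"ay":0,"az":0},{"x":320,"y":-123,"z":67,"ax":0,"ay":0,"az":0}], fingers=50, newtons=25)

```text
clock: 1.12
eef_pos: [473.1, -287.3, 180.9]
tool_rot: [-3.141, 0.001, 0.41]
contact_force: [-0.9, -0.5, 0.3]
opening: 68.6
grip_force: 0.0
```

Run:
```python
from h import *
o=monitor.observe();print(o['clock'],o['eef_pos'],o['tool_rot'],o['opening'])
c=cam('wrist');im=capture('wrist');cv2.imwrite('pics/w2.png',im)
print(proj(c,[[473,-287,59],[473,-287,0]]))
hs=cv2.cvtColor(im,cv2.COLOR_BGR2HSV)
m=((hs[...,1]<50)&(hs[...,2]>140)).astype(np.uint8)
n,l,st,ce=cv2.connectedComponentsWithStats(m)
for i in range(1,n):
    if st[i,4]>150:
        x,y,w,h,a=st[i]; print(st[i],ce[i],ray(c,[ce[i],(x,y+h/2),(x+w,y+h/2)],59).round(1).tolist())
```

```text
1.1167 [ 473.10229606 -287.30547805  180.85241564] [-3.14088532e+00  8.50175231e-04  4.09968767e-01] 68.56851265801032
[[281.12842116 205.33521074]
 [281.28186782 185.88728731]]
[ 417    0  113   59 3915] [471.96245211  20.83422733] [[628.2, -347.6, 59.0], [609.1, -318.7, 59.0], [640.2, -384.2, 59.0]]
[478 146  30  33 260] [485.86923077 158.97307692] [[557.6, -400.1, 59.0], [553.3, -396.3, 59.0], [561.9, -415.6, 59.0]]
[488 150  26  29 586] [500.5665529  164.17064846] [[558.8, -411.4, 59.0], [555.0, -403.4, 59.0], [562.5, -420.3, 59.0]]
[ 259  181   46   45 1587] [281.29993699 203.15311909] [[474.5, -286.5, 59.0], [468.2, -272.7, 59.0], [480.7, -301.4, 59.0]]
[144 262  44  59 804] [164.42661692 289.87437811] [[379.3, -234.0, 59.0], [371.8, -220.5, 59.0], [385.2, -250.5, 59.0]]
[378 262  42  59 815] [399.13865031 289.88957055] [[448.4, -392.4, 59.0], [441.0, -378.6, 59.0], [453.3, -407.5, 59.0]]
[   0  285  106   77 2612] [ 27.60451761 318.28369066] [[310.3, -142.4, 59.0], [295.3, -122.0, 59.0], [332.9, -201.4, 59.0]]
[ 179  354   70   39 1013] [204.66633761 372.89141165] [[321.5, -286.5, 59.0], [312.3, -267.9, 59.0], [335.4, -319.0, 59.0]]
[ 82 393  44  27 838] [106.1372315  408.30668258] [[251.2, -222.7, 59.0], [243.7, -203.1, 59.0], [260.7, -237.8, 59.0]]
```

View pics/w2.png

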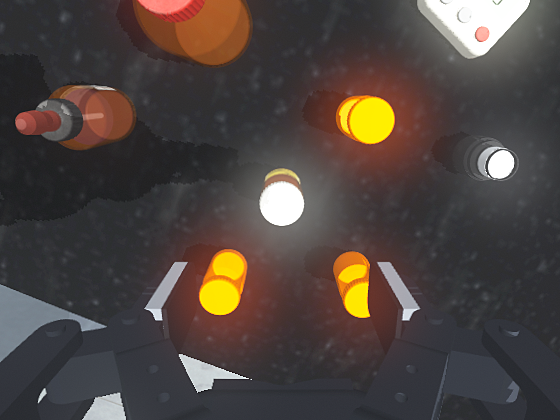

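The wrist view shows the white cap at (281,203), centred between the fingers. The ray at z=59 gives (474.5,-286.5) and a width of 32 mm, which fits the jar. I'll descend and grip.

move_arm(targets=[{"x":2,"y":0,"z":60,"ax":0,"ay":0,"az":0},{"x":2,"y":0,"z":60,"ax":0,"ay":0,"az":0},{"x":2,"y":0,"z":100,"ax":0,"ay":0,"az":0},{"x":2,"y":0,"z":120,"ax":0,"ay":0,"az":0},{"x":2,"y":0,"z":137,"ax":0,"ay":0,"az":0},{"x":2,"y":0,"z":137,"ax":0,"ay":0,"az":0},{"x":2,"y":0,"z":137,"ax":0,"ay":0,"az":0},{"x":2,"y":0,"z":137,"ax":0,"ay":0,"az":0}])

```text
clock: 1.83
eef_pos: [475.3, -288.9, 45.9]
tool_rot: [3.139, -0.001, 0.407]
contact_force: [-0.2, -0.6, 0.8]
opening: 69.0
grip_force: 0.0
```

move_arm(targets=[{"x":0,"y":0,"z":0,"ax":0,"ay":0,"az":0},{"x":0,"y":0,"z":0,"ax":0,"ay":0,"az":0},{"x":0,"y":0,"z":0,"ax":0,"ay":0,"az":0},{"x":0,"y":0,"z":0,"ax":0,"ay":0,"az":0},{"x":0,"y":0,"z":0,"ax":0,"ay":0,"az":0},{"x":0,"y":0,"z":0,"ax":0,"ay":0,"az":0},{"x":0,"y":0,"z":0,"ax":0,"ay":0,"az":0},{"x":0,"y":0,"z":0,"ax":0,"ay":0,"az":0},{"x":0,"y":0,"z":0,"ax":0,"ay":0,"az":0},{"x":0,"y":0,"z":0,"ax":0,"ay":0,"az":0}], fingers=255, newtons=25)

```text
clock: 2.67
eef_pos: [475.4, -287.7, 45.5]
tool_rot: [3.14, -0.0, 0.408]
contact_force: [-1.6, 0.6, 6.3]
opening: 30.0
grip_force: 24.5
```

Run:
```python
from h import *
o=monitor.observe();print(o)
c=cam('top'); f=lambda a,b:np.array([130+a/4-.375,165+b/4-.375])
# rays of post tops and corners at z=20/18
for n,p,z in(('hinge',(66,291),20),('post',(207,312),20),('backL',(112,52),18),('backR',(236,68),18),('LwallFront',(84,290),18),('RwallFront',(207,300),18)):
    print(n,ray(c,[f(*p)],z)[0].round(1))
for w in((430,-215),(378,-140),(378,-60)): print(w,totool((*w,46)))
```

```text
{'clock': 2.6667, 'joint_positions': array([-7.61588739e-01,  3.57505367e-01,  1.79579076e+00, -1.73661665e-04,
        9.86676606e-01,  4.01137087e-01]), 'dq': array([-1.37231988e-05,  1.94298562e-03,  5.60381876e-04, -1.21409569e-03,
       -8.45227393e-04,  6.83646947e-05]), 'tau': array([-1.16486144e-01, -3.81465447e+01, -2.53582710e+01,  7.22276419e-02,
       -4.96981759e-01,  4.13402449e-03]), 'eef_pos': array([ 475.44016797, -287.71331188,   45.53253824]), 'tool_rot': array([ 3.14004471e+00, -4.99007857e-04,  4.08166537e-01]), 'contact_force': array([-1.59333759,  0.63346589,  6.34417767]), 'ft_torque': array([0.11469331, 0.25457974, 0.02206755]), 'grip_force': 24.533740407787263, 'opening': 30.006970863500207}
hinge [476.  192.1  20. ]
post [467.3 117.8  20. ]
backL [601.1 175.   18. ]
backR [593.9 109.   18. ]
LwallFront [476.9 183.1  18. ]
RwallFront [473.6 118.5  18. ]
(430, -215) [-12.8 -84.8  -0.6]
(378, -140) [ -30.8 -174.3   -0.8]
(378, -60) [   1.  -247.7   -0.9]
```

The jar is gripped. I'll raise it 3 mm to relieve the bench load and carry it low around the dropper bottle.

move_arm(targets=[{"x":0,"y":0,"z":-3,"ax":0,"ay":0,"az":0},{"x":-3,"y":-20,"z":-3,"ax":0,"ay":0,"az":0},{"x":-7,"y":-42,"z":-3,"ax":0,"ay":0,"az":0},{"x":-10,"y":-64,"z":-3,"ax":0,"ay":0,"az":0},{"x":-13,"y":-85,"z":-3,"ax":0,"ay":0,"az":0},{"x":-17,"y":-107,"z":-3,"ax":0,"ay":0,"az":0},{"x":-22,"y":-130,"z":-3,"ax":0,"ay":0,"az":0},{"x":-26,"y":-152,"z":-3,"ax":0,"ay":0,"az":0},{"x":-31,"y":-174,"z":-3,"ax":0,"ay":0,"az":0},{"x":-23,"y":-193,"z":-3,"ax":0,"ay":0,"az":0},{"x":-15,"y":-211,"z":-3,"ax":0,"ay":0,"az":0},{"x":-7,"y":-230,"z":-3,"ax":0,"ay":0,"az":0},{"x":1,"y":-248,"z":-3,"ax":0,"ay":0,"az":0},{"x":1,"y":-248,"z":-3,"ax":0,"ay":0,"az":0}])

```text
clock: 3.83
eef_pos: [376.3, -56.3, 46.8]
tool_rot: [-3.139, 0.001, 0.41]
contact_force: [0.2, -0.2, 0.3]
opening: 29.8
grip_force: 25.0
```

Run:
```python
from h import *
o=monitor.observe();print(o['clock'],o['eef_pos'],o['tool_rot'],o['opening'],o['contact_force'],o['grip_force'])
print(totool((395,155,48)))
```

```text
3.8333 [376.29115216 -56.34568967  46.78332384] [-3.13944207e+00  7.23709567e-04  4.10412475e-01] 29.83502242448131 [ 0.22344521 -0.24673503  0.28796662] 24.970355071127415
[ 101.5 -186.3   -0.9]
```

move_arm(targets=[{"x":14,"y":-27,"z":0,"ax":0,"ay":0,"az":0},{"x":28,"y":-54,"z":0,"ax":0,"ay":0,"az":0},{"x":42,"y":-81,"z":0,"ax":0,"ay":0,"az":0},{"x":57,"y":-108,"z":0,"ax":0,"ay":0,"az":0},{"x":72,"y":-134,"z":0,"ax":0,"ay":0,"az":0},{"x":87,"y":-160,"z":0,"ax":0,"ay":0,"az":0},{"x":101,"y":-186,"z":0,"ax":0,"ay":0,"az":0},{"x":101,"y":-186,"z":0,"ax":0,"ay":0,"az":0},{"x":101,"y":-186,"z":0,"ax":0,"ay":0,"az":0}])

```text
clock: 4.58
eef_pos: [396.5, 152.4, 47.3]
tool_rot: [3.141, -0.0, 0.411]
contact_force: [0.1, -0.1, -1.1]
opening: 30.1
grip_force: 25.1
```

Run:
```python
from h import *
o=monitor.observe();print(o['clock'],o['eef_pos'],o['tool_rot'],o['opening'],o['contact_force'],o['grip_force'])
c=cam('wrist');im=capture('wrist');cv2.imwrite('pics/w3.png',im)
print(proj(c,[[476,192,20],[467,118,20],[601,175,18],[594,109,18]]).round(1))
```

```text
4.5833 [396.47469918 152.37893654  47.32189259] [ 3.14125471e+00 -6.83038698e-05  4.10995416e-01] 30.107289006197256 [ 0.12551347 -0.07599311 -1.0517864 ] 25.110011390643194
[[ 269.6   48.9]
 [ 427.8  149. ]
 [ 452.8 -253.5]
 [ 596.4 -144.6]]
```

View pics/w3.png

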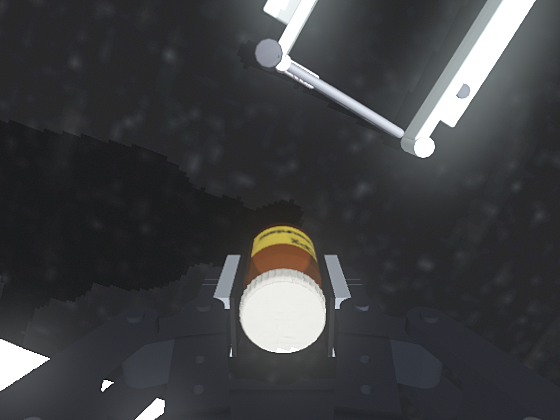

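The wrist view shows the jar upright in the grip, cap at (283,310). The hinge post top is at (268,53), the left wall post at (284,62), the right post at (424,147), with the gate shut between them.

Run:
```python
from h import *
c=cam('wrist');im=cv2.imread('pics/w3.png')
g=im.min(2)
# white wall tops: row scan edges
for y in(2,10,20,30,40,80,100,120,135,147):
    m=(g[y,230:]>165).astype(int); e=np.flatnonzero(np.diff(m))+231; e=e[(e>230)]
    P=ray(c,[(x,y) for x in e],18) if len(e) else []
    print(y,[(int(a),p[:2].round(1).tolist()) for a,p in zip(e,P)])
for n,p in(('hinge',(268,53)),('Lpost',(284,62)),('Rpost',(424,147))): print(n,ray(c,[p],20)[0].round(1))
print('jar cap',ray(c,[(283,310)],61)[0].round(1))
```

```text
2 [(267, [491.2, 198.6]), (316, [498.6, 181.8]), (500, [528.5, 117.5]), (534, [534.6, 105.0])]
10 [(264, [488.2, 198.5]), (312, [495.4, 182.0]), (495, [525.1, 117.8]), (529, [531.2, 105.4])]
20 [(281, [487.5, 191.3]), (307, [491.4, 182.2]), (486, [520.3, 119.3]), (487, [520.5, 118.9]), (489, [520.8, 118.2]), (523, [526.9, 105.7])]
30 [(285, [484.8, 188.4]), (301, [487.2, 182.9]), (480, [516.1, 119.6]), (481, [516.3, 119.3]), (483, [516.6, 118.5]), (517, [522.6, 106.0])]
40 [(279, [480.6, 189.1]), (296, [483.2, 183.1]), (474, [511.9, 120.0]), (475, [512.0, 119.6]), (477, [512.4, 118.9]), (510, [518.2, 106.7])]
80 [(299, [470.2, 176.1]), (303, [470.8, 174.6]), (307, [471.4, 173.2]), (321, [473.6, 168.2]), (451, [494.8, 121.0]), (485, [500.7, 108.3])]
100 [(340, [469.7, 158.0]), (355, [472.2, 152.6]), (438, [485.9, 122.0]), (471, [491.5, 109.6])]
120 [(374, [468.3, 142.1]), (388, [470.6, 136.9]), (426, [476.9, 122.7]), (440, [479.3, 117.4]), (441, [479.5, 117.0]), (458, [482.4, 110.5])]
135 [(397, [466.7, 130.7]), (403, [467.7, 128.4]), (416, [469.9, 123.5]), (430, [472.3, 118.2])]
147 [(414, [465.3, 121.9]), (435, [468.9, 113.9])]
hinge [474.4 191.   20. ]
Lpost [473.8 184.1  20. ]
Rpost [466.9 118.9  20. ]
jar cap [398.5 151.9  61. ]
```

The walls are 61 mm apart and the midline yaw is about -5.5°. The gate line's middle is about (471,153), so home is about (562,144), which matches the given sizes. Tips stay at least 28 mm up, above the 20 mm posts. I'll slide in along the midline.

move_arm(targets=[{"x":18,"y":7,"z":1,"ax":0,"ay":0,"az":0},{"x":36,"y":14,"z":1,"ax":0,"ay":0,"az":0},{"x":54,"y":21,"z":1,"ax":0,"ay":0,"az":0},{"x":61,"y":25,"z":1,"ax":0,"ay":0,"az":0},{"x":68,"y":29,"z":1,"ax":0,"ay":0,"az":0},{"x":74,"y":32,"z":1,"ax":0,"ay":0,"az":0},{"x":81,"y":36,"z":1,"ax":0,"ay":0,"az":0},{"x":88,"y":40,"z":1,"ax":0,"ay":0,"az":0},{"x":94,"y":44,"z":1,"ax":0,"ay":0,"az":0},{"x":101,"y":47,"z":1,"ax":0,"ay":0,"az":0},{"x":101,"y":47,"z":1,"ax":0,"ay":0,"az":0}])

```text
clock: 5.55
eef_pos: [509.5, 148.3, 46.6]
tool_rot: [3.141, -0.002, 0.407]
contact_force: [0.7, -0.9, -1.1]
opening: 30.1
grip_force: 24.9
```

Run:
```python
from h import *
o=monitor.observe();print(o['clock'],o['eef_pos'],o['opening'],o['contact_force'],o['grip_force'])
u=np.array([.9954,-.096]);d=o['eef_pos'][:2]-[471,153];print('bay x,y',d@u,d@[.096,.9954])
print(totool((561,144,46.3)))
cv2.imwrite('pics/w4.png',capture('wrist'))
```

```text
5.55 [509.48239541 148.2900787   46.59120054] 30.107392577188964 [ 0.67537716 -0.94480567 -1.05347212] 24.85245425501489
bay x,y 38.75752883672753 -0.9939457004014807
[45.6 24.4  0.4]
```

View pics/w4.png

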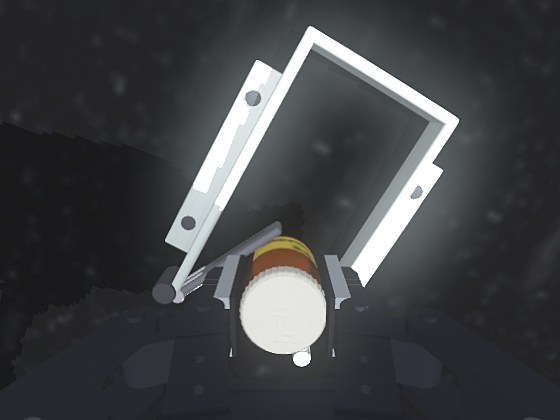

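The jar is in the gateway at bay x≈39, y≈-1 and holds the gate swung inward, with its tip at (278,228). I'll go on to home.

move_arm(targets=[{"x":5,"y":2.5,"z":0,"ax":0,"ay":0,"az":0},{"x":10,"y":5,"z":0,"ax":0,"ay":0,"az":0},{"x":15,"y":8,"z":0,"ax":0,"ay":0,"az":0},{"x":20,"y":10.5,"z":0,"ax":0,"ay":0,"az":0},{"x":25,"y":13,"z":0,"ax":0,"ay":0,"az":0},{"x":30,"y":16,"z":0,"ax":0,"ay":0,"az":0},{"x":35,"y":19,"z":0,"ax":0,"ay":0,"az":0},{"x":40,"y":21.5,"z":0,"ax":0,"ay":0,"az":0},{"x":46,"y":24,"z":0,"ax":0,"ay":0,"az":0},{"x":46,"y":24,"z":1,"ax":0,"ay":0,"az":0},{"x":46,"y":24,"z":1,"ax":0,"ay":0,"az":0},{"x":46,"y":24,"z":1,"ax":0,"ay":0,"az":0},{"x":46,"y":24,"z":1,"ax":0,"ay":0,"az":0}])

```text
clock: 6.68
eef_pos: [559.9, 144.8, 45.8]
tool_rot: [3.141, -0.001, 0.408]
contact_force: [1.3, -1.0, 2.3]
opening: 30.0
grip_force: 24.6
```

Run:
```python
from h import *
o=monitor.observe();print(o['clock'],o['eef_pos'],o['opening'],o['contact_force'],o['grip_force'])
u=np.array([.9954,-.096]);d=o['eef_pos'][:2]-[471,153];print('bay x,y',d@u,d@[.096,.9954])
w=capture('wrist');t=capture('top');s=capture('side')
z=lambda im,x,y,ww,h,k: cv2.resize(im[y:y+h,x:x+ww],None,fx=k,fy=k,interpolation=cv2.INTER_CUBIC)
o=np.zeros((600,800,3),np.uint8); o[:300,:400]=cv2.resize(w,(400,300)); o[:300,400:]=z(t,120,150,100,75,4); o[300:,:400]=z(s,200,140,100,75,4)
o[300:,400:]=z(t,120,200,100,75,4);cv2.imwrite('pics/c5.png',o)
```

```text
6.6833 [559.92948566 144.84056619  45.7882094 ] 30.0002650395739 [ 1.26038003 -1.04245524  2.25170745] 24.609694395340682
bay x,y 89.30371567375582 0.4153302078016517
```

View pics/c5.png

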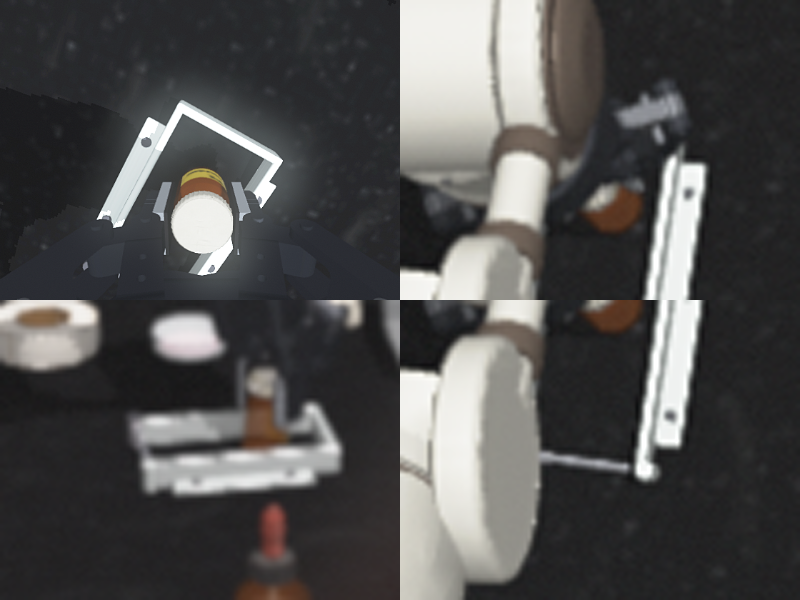

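The jar stands in the bay, and the gate (bottom right, from (540,456) to (630,467)) is straight across, shut. The side view shows the jar upright. I'll release and rise.

move_arm(targets=[{"x":0,"y":0,"z":0,"ax":0,"ay":0,"az":0},{"x":0,"y":0,"z":0,"ax":0,"ay":0,"az":0},{"x":0,"y":0,"z":0,"ax":0,"ay":0,"az":0},{"x":0,"y":0,"z":0,"ax":0,"ay":0,"az":0},{"x":0,"y":0,"z":0,"ax":0,"ay":0,"az":0},{"x":0,"y":0,"z":0,"ax":0,"ay":0,"az":0},{"x":0,"y":0,"z":-10,"ax":0,"ay":0,"az":0},{"x":0,"y":0,"z":-25,"ax":0,"ay":0,"az":0},{"x":0,"y":0,"z":-50,"ax":0,"ay":0,"az":0},{"x":0,"y":0,"z":-80,"ax":0,"ay":0,"az":0},{"x":0,"y":0,"z":-120,"ax":0,"ay":0,"az":0},{"x":0,"y":0,"z":-150,"ax":0,"ay":0,"az":0},{"x":0,"y":0,"z":-150,"ax":0,"ay":0,"az":0},{"x":0,"y":0,"z":-150,"ax":0,"ay":0,"az":0}], fingers=50)

```text
clock: 8.0
eef_pos: [561.1, 144.8, 198.8]
tool_rot: [3.139, -0.006, 0.408]
contact_force: [-0.3, -0.2, -0.7]
opening: 69.0
grip_force: 0.0
```

Run:
```python
from h import *
o=monitor.observe();print(o['clock'],o['eef_pos'],o['opening'],o['contact_force'],o['grip_force'])
c=cam('wrist');im=capture('wrist');cv2.imwrite('pics/w6.png',im)
h=cv2.HoughCircles(cv2.cvtColor(im,cv2.COLOR_BGR2GRAY),cv2.HOUGH_GRADIENT,1,60,param1=100,param2=25,minRadius=15,maxRadius=40)
u=np.array([.9954,-.096])
for q in h[0][:4]:
    p=ray(c,[q[:2]],59)[0];d=p[:2]-[471,153];print(q,p.round(1),d@u,d@[.096,.9954])
```

```text
8.0 [561.14093054 144.84801186 198.82602841] 68.96637519652667 [-0.28999934 -0.17927304 -0.73782138] 0.0
[55.5 97.5 34.9] [566.5 318.   59. ] 79.25133494498944 173.4539990136457
[280.5 210.5  19.6] [553.5 142.1  59. ] 83.19748412400673 -2.9718186879361603
```

View pics/w6.png

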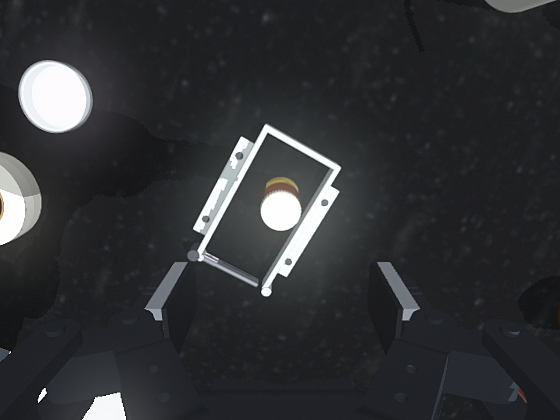

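The jar's cap is at (280,210), upright inside the bay at about bay x=83–91. The gate from (195,256) to (266,291) is shut and the gripper is clear, so I'll hand in.

```bash
python3 -c "
from h import *
print(r.hand_in())"
```

```text
the job is handed in; nothing more can be done
None
```

The small brown jar stands upright inside the bay, about 83–91 mm past the gate line; the last view showed the gate shut behind it and the gripper clear, and I handed the job in (no verdict came back).

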